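# Aim the inspection camera and take the picture

## Robot

A 6-joint arm with a two-finger parallel gripper is mounted at the origin on the work surface. World frame = base frame: x ahead of the robot, y to its left, z up, the work surface at z = 0. Lengths are in m, angles in rad, forces in N, time in s.
With the tool pointing down it reaches from about 0.225 to 0.725 m from the base axis. Payload 3.1 kg.
Tool frame: the origin (TCP) lies midway between the tips of the shut fingers; the grasp point (between the pads) lies ctrl.hold_point_z behind it (ctrl.hold_point_z is the distance from the TCP to the grasp point, in m); z points along the fingers, x is the direction in which the jaws open and shut, and the axes are right-handed (so a half turn about z gives the same grasp; the last joint's range is limited). The gripper opens to 85 mm and grips with 20 to 120 N. Pads are 22 mm wide; open, the fingers measure 114 mm over their backs; the gripper's body (76 mm by 85 mm) begins 54 mm behind the grasp point. The pads swing forward as they close: fully open they stand 13 mm farther back than shut.
Start: joints at [0.998, 0.048, 0.099, 1.622, 0, 1.443], TCP at [0.226, 0.474, 0.231] pointing down, gripper open.
Joint ranges: [-2.91, 2.91], [-0.99, 1.94], [-1.21, 1.42], [-2.12, 2.29], [-1.49, 1.47], [-3.14, 3.14]. Speed limits (rad/s): [2.79, 2.79, 3.14, 3.14, 3.14, 3.14].

## Interface

Orientations are given as a 3x3 rotation matrix whose columns are the frame's x, y, z axes.
In Python, from bench import telemetry, vision, ctrl, models gives the robot as it stands. The module is installed in compiled form; this text tells all that it offers.
- The arm moves only by the tool send_rows, never from a script. Its argument "plan" is a list that holds one entry, the list of rows, each a list of 7 numbers: the turn, a rotation vector about the tool's x, y, z in degrees, then the shift along the tool's x, y, z in mm, then the gripper's target within -1 to 1 (shut at 1, half-way at 0, fully open at -1). A call has exactly 5 rows; each row is the pose to reach, as a shift and turn from the pose measured when the call began, along the tool's axes at that moment; what a row does not reach only later rows make up. A row lasts 1/10 s, in which the tool goes at most 50 mm and 8.59 degrees, less where a joint would pass 70% of its speed; a pose out of reach is approached as far as the arm can. A call with a gripper value outside its range is refused whole. The fingers move at their own pace and stop on an object; "squeeze" is the grip in N (left out, the last holds). Time passes only in rows, so rows that repeat a pose let the fingers close, or fill a call up. It gives the time, the measured TCP pose, the force and the opening at its end, in the units of the state.
- telemetry.observe(): the state, without advancing time (a new reading comes with each control period).
- vision.capture(name): name is "scene" or "top" or "wrist"; returns the picture (400x640x3 uint8, red, green, blue); there is no depth.
- vision.camera_params(name): a dict with "fx", "fy", "cx", "cy" (pixels), "origin" and "rotation" of the camera in the world. Camera axes: x right, y down, z forward; pixel columns grow to the right and rows downward; lengths in m; the calibration is good to about 2 mm. A picture is of the moment at which its call begins: read the wrist's pose just before it. camera_params takes no time and is no camera call; for the wrist camera it gives the pose at the moment of the call.
- ctrl.finish_job(): hands the job in, once; it reports no verdict.
Trained networks look in the newest picture that a camera, given by its name, has taken for a name from the list of things; names that differ only in an ending like _2 or _b are one class to them, and where a whole thing is asked for, a point or a joint stands for the part that bears it (a point fixed in the world has none). Each returns a list of dicts, best first, with "conf" (0 to 1); they miss things now and then, are a little off and sometimes report something else, mostly with a low value. They report only what shows in the picture. A call takes as long as a camera call. They do not tell look-alikes from the thing itself.
- models.regions_of(target, camera): "region" (400x640 bool, what is visible of it) and "at" ([column, row] in pixels, amid what is visible of it).
- models.mark_of(target, camera): "at" ([column, row] in pixels: a listed point, or the origin of a listed thing).
The state is a dict: "time_s": time; "joint_positions": joint angles; "qd": joint speeds; "joint_efforts": joint torques, N m; "eef_pos": TCP position; "ee_rot": TCP orientation; "ft_force": force on the tool from outside, world axes, zero at the start; "torque": the same for the moment, N m; "finger_gap": finger opening in m.
Only numpy, scipy, OpenCV 4.12 (cv2) and the standard library are available. Lean on these libraries where they do the work, as an engineer would, in place of code of your own. Each camera call takes 0.05 s, during which the arm holds its last target.

## Task

On the white inspection stand, gently push the yellow rod of the swinging camera arm with one finger until the camera lens is centred, to within about a centimetre, over the module with the orange dot. Once it is aimed there and has come to rest, press the green button on the black keypad fully down and let it go. Do not pinch the arm or its rod or push hard on it, and do not shift or lift the modules or any of the other things on the bench.

Things in the scene. Friction and masses are not known exactly. Their poses are not given: they have to be found in the camera images.
- stand: Fixed white stand. Origin at bench level on the vertical pivot axis of the camera arm (a 30 mm pillar). Base plate 20 mm thick, in its own axes x -225 to 60 mm, y -165 to 165 mm; nothing on it is higher than 170 mm. Three modules lie on its dark squares about 180 mm from the pivot axis, at about -0.8, 0 and 0.8 rad of the arm's swing.
- camera_arm: White arm, level, with camera head and yellow push rod. Origin on the pivot axis, 140 mm over the bench; it runs along its own -x. It swings about the vertical: yaw relative to the stand 0 when along the stand's -x, positive anticlockwise from above, stops at -1.25 and 1.25 rad. No spring: dry friction of 0.2 N m (about 1 N at the rod) holds it where it is left.
- lens (a point): Centre of the underside of the camera head, on its vertical axis, 180 mm from the pivot axis and 90 mm above the bench. The head is a white and black upright cylinder of 44 mm diameter, from 90 to 165 mm above the bench (a small black cap on top reaches 168 mm).
- rod_mid (a point): Point to push at, on the axis of the yellow rod, 235 mm from the pivot axis, 140 mm over the bench. The rod is level, 10 mm in diameter, and sticks out from the camera head away from the pivot; it is free from 202 to 265 mm from the pivot axis and ends in a 14 mm black ball.
- module_dot: The module to look at: loose green board 46 x 46 x 4 mm under a bright metal can 36 x 36 mm with a round orange dot of 26 mm on top; 12 mm tall in all, lying on the stand's 20 mm plate (its top is 32 mm over the bench). Origin: centre of its underside. About 50 g.
- module_b: A like module without a dot, loose on the stand. Origin: centre of its underside. Leave it alone.
- module_c: A like module without a dot, loose on the stand. Origin: centre of its underside. Leave it alone.
- shutter_top (a point): Centre of the top face of the green button (24 mm diameter) in the top of the fixed black keypad (85 x 100 x 24 mm), left or right of the stand; 46 mm over the bench when up, in a round grey collar of 40 mm whose top is at 36 mm. It is pressed straight down.
- shutter (a joint): Travel of the green button, m: 0 up, 0.006 fully down (4 N); it springs back.
- screwdriver: Loose screwdriver with a red handle, 170 mm long, lying on the bench near the robot. Leave it alone.
- brush: Loose brush with a wooden handle, 170 mm long, lying on the bench near the robot. Leave it alone.
- flux_jar: Loose amber jar with a white cap, 48 mm in diameter and 55 mm tall, on the left of the bench. Leave it alone.
- solder_reel: Loose grey reel, 54 mm in diameter and 42 mm tall, on the right of the bench. Leave it alone.
- tip_tin: Loose round brass tin, 50 mm in diameter and 22 mm tall, on the left of the bench. Leave it alone.
Not all that is in view belongs to the job. What is shaped like the module_dot but purple or red is not meant.

How it is judged:
On the way, in this order (a step that is already met when the one before it is completed fails the run):
1. the lens is over the module with the orange dot (12 mm) and the arm is at rest (horizontal distance between lens and module_dot below 0.012 m and angular speed of camera_arm below 0.05 rad/s), for 0.3 s.
2. the green button is pressed at least 4.5 mm down while the camera is aimed (value of joint shutter above 0.0045 m and horizontal distance between lens and module_dot below 0.012 m), for 0.05 s.
At the end, for the whole second after the job is handed in: The lens is within 12 mm (horizontally) of the centre of the module with the orange dot, the arm is at rest, the green button has been pressed and is up again (less than 2 mm down), and each module lies within 8 mm of where it began (all of step 1 and value of joint shutter below 0.002 m and distance of each of module_dot, module_b, module_c from where it was at the start of the episode below 0.008 m); the robot touches nothing.
It fails at once if the button was pressed while the camera was not over the module with the dot (more than 15 mm off) (value of joint shutter above 0.003 m and horizontal distance between lens and module_dot above 0.015 m).
It fails at once if the camera arm or its rod was pinched or pushed hard (over 20 N) (contact force between the fingers and camera_arm above 20 N).
It fails at once if a module was shifted or lifted (8 mm) (distance of any of module_dot, module_b, module_c from where it was at the start of the episode above 0.008 m).
It fails at once if another thing on the bench was disturbed (15 mm) (distance of any of screwdriver, brush, flux_jar, solder_reel, tip_tin from where it was at the start of the episode above 0.015 m).
It also fails if it takes over 64 s, if anything falls off the work surface, if the arm or the gripper's body presses on something with over 40 N, if the wrist force passes 120 N, or if a joint passes its speed limit or range.

## Working session

There is one attempt and no reset: what is moved stays moved. The work goes in short steps, Python scripts to look and compute and a tool call to move; the robot and the scene stay as the last step left them, time stands still between calls to the robot, and variables do not carry over. Pictures are saved under pics/ and viewed, and the job is handed in when it is done.

Besides the shell and the picture viewer there is one more tool, called as name([rows], argument=value, ...), one row to a line, values as JSON. send_rows: Moves the arm, as the interface text tells. Its arguments: {"type":"object","properties":{"plan":{"type":"array","items":{"type":"array","items":{"type":"array","items":{"type":"number"}}}},"squeeze":{"type":"number"}},"required":["plan"]}

```bash
mkdir -p pics; cat > h.py <<'E'
import numpy as np, cv2
from bench import telemetry, vision, ctrl, models
def ray(cam,px,z,p=None):
    p=p or vision.camera_params(cam)
    d=np.array([(px[0]-p['cx'])/p['fx'],(px[1]-p['cy'])/p['fy'],1.])
    R=np.array(p['rotation']);o=np.array(p['origin']);d=R@d
    return o+d*(z-o[2])/d[2]
def proj(cam,X):
    p=vision.camera_params(cam);R=np.array(p['rotation']);c=R.T@(np.array(X)-np.array(p['origin']))
    return np.array([p['fx']*c[0]/c[2]+p['cx'],p['fy']*c[1]/c[2]+p['cy']])
def snap(cam,f):
    im=vision.capture(cam);cv2.imwrite('pics/'+f,im[:,:,::-1]);return im
E
python3 - <<'E'
from h import *
np.set_printoptions(precision=4,suppress=True)
snap('scene','s0.png');snap('top','t0.png')
for c in ('top','scene'):
    print(c,vision.camera_params(c)['origin'])
    for n,z in (('stand',0),('module_dot',.02),('lens',.09),('rod_mid',.14),('shutter_top',.046),('camera_arm',.14)):
        for r in models.mark_of(n,c)[:4]: print(n,round(r['conf'],2),np.array(r['at']),ray(c,r['at'],z))
s=telemetry.observe();print(s)
E
```

```text
top [0.3109 0.0375 1.2051]
stand 0.9 [342.  156.7] [ 0.6641 -0.0195  0.    ]
module_dot 0.78 [429.8 278.3] [ 0.3043 -0.2637  0.02  ]
module_dot 0.63 [349.5 261.2] [ 0.3508 -0.0383  0.02  ]
module_dot 0.54 [352.9 208.9] [ 0.5013 -0.0494  0.02  ]
lens 0.85 [374.8 195.2] [ 0.5284 -0.1047  0.09  ]
rod_mid 0.65 [389.7 211.2] [ 0.4763 -0.1363  0.14  ]
shutter_top 0.56 [462.2 201.9] [ 0.5184 -0.3577  0.046 ]
camera_arm 0.6 [344.  133.9] [ 0.6868 -0.0185  0.14  ]
scene [1.6398 0.7228 1.2642]
stand 0.73 [331.  229.9] [0.516 0.087 0.   ]
stand 0.55 [280.3 246.4] [ 0.6755 -0.0173  0.    ]
module_dot 0.67 [299.5 208.5] [ 0.4998 -0.0552  0.02  ]
module_dot 0.6 [326.  191.8] [ 0.3691 -0.0227  0.02  ]
module_dot 0.53 [282.8 167.7] [ 0.334  -0.2436  0.02  ]
lens 0.87 [281.7 195.5] [ 0.5405 -0.1014  0.09  ]
rod_mid 0.98 [279.  173.4] [ 0.4942 -0.1429  0.14  ]
rod_mid 0.61 [295.5 180.9] [ 0.498  -0.0704  0.14  ]
shutter_top 0.59 [232.9 178.5] [ 0.5166 -0.3439  0.046 ]
shutter_top 0.46 [414.1 293.8] [0.6582 0.4585 0.046 ]
camera_arm 0.83 [276.2 215.8] [ 0.6786 -0.024   0.14  ]
camera_arm 0.36 [279.2 171.6] [ 0.4854 -0.1482  0.14  ]
{'time_s': 0.7, 'joint_positions': array([ 0.9982,  0.048 ,  0.0993,  1.622 , -0.    ,  1.443 ]), 'qd': array([-0.    ,  0.0018,  0.0003,  0.0011, -0.0009, -0.0013]), 'joint_efforts': array([ -0.0003, -33.8494,  32.0059,   0.0006,  -0.0005,  -0.    ]), 'eef_pos': array([0.2259, 0.4739, 0.2314]), 'ee_rot': array([[ 0.4303,  0.9027,  0.    ],
       [ 0.9027, -0.4303,  0.0001],
       [ 0.0001,  0.    , -1.    ]]), 'ft_force': array([0.0302, 0.451 , 0.1837]), 'torque': array([ 0.0324,  0.0499, -0.0309]), 'finger_gap': 0.08531403411768175}
```

View pics/t0.png

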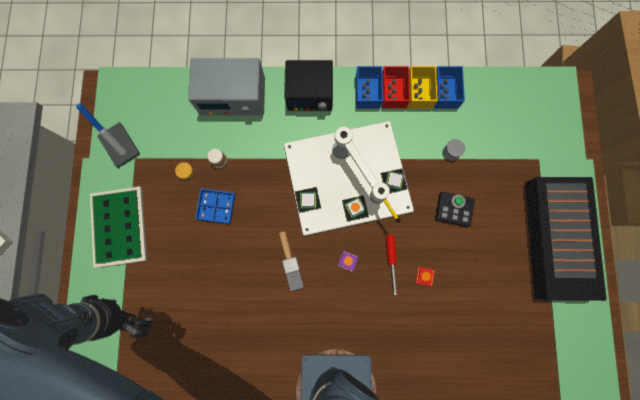

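View pics/s0.png

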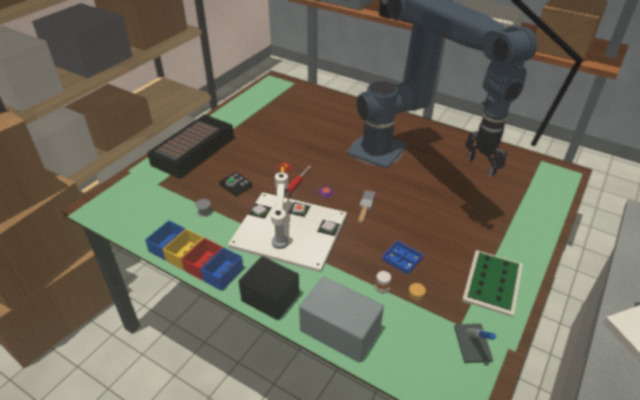

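The top view shows the stand with the pivot at about (344,134), the camera head at (380,192) and the yellow rod tip at (398,218). The orange-dot module is at (355,207) and the green button at (459,201). The purple (348,261) and red (426,276) look-alikes lie off the stand.

```bash
python3 - <<'E'
from h import *
np.set_printoptions(precision=4,suppress=True)
im=snap('top','t1.png'); snap('wrist','w1.png')
hsv=cv2.cvtColor(im,cv2.COLOR_RGB2HSV)
def cen(box,lo,hi,z,n,cam='top'):
    x0,y0,x1,y1=box
    m=cv2.inRange(hsv[y0:y1,x0:x1],lo,hi);ys,xs=np.nonzero(m)
    c=(xs.mean()+x0,ys.mean()+y0);print(n,len(xs),np.array(c),ray(cam,c,z))
    return ray(cam,c,z)
dot=cen((342,195,368,219),(5,140,150),(20,255,255),.032,'dot')
cen((447,190,472,212),(40,80,60),(90,255,255),.046,'green')
yr=cen((380,195,402,225),(22,140,120),(35,255,255),.14,'rod')
for n,z in (('camera_arm',.14),('stand',.01),('module_dot',.03),('flux_jar',.03),('solder_reel',.02),('screwdriver',.01)):
    for r in models.regions_of(n,'top')[:3]:
        R=r['region'];rc=cv2.minAreaRect(np.argwhere(R)[:,::-1].astype(np.float32)); print(n,round(r['conf'],2),R.sum(),rc)
        for q in cv2.boxPoints(rc): print('   ',ray('top',q,.02 if n=='stand' else z))
big=cv2.resize(im[110:240,270:480],None,fx=3.8,fy=3.8,interpolation=cv2.INTER_CUBIC);cv2.imwrite('pics/t1b.png',big[:,:,::-1])
E
```

```text
dot 52 [355.0192 206.6923] [ 0.5058 -0.0547  0.032 ]
green 55 [458.7091 200.4909] [ 0.5224 -0.348   0.046 ]
rod 68 [390.3824 208.8529] [ 0.4825 -0.1382  0.14  ]
camera_arm 0.96 1047 ((367.8757629394531, 174.38333129882812), (109.93008422851562, 21.483684539794922), 58.448612213134766)
    [0.6888 0.0193 0.14  ]
    [ 0.7207 -0.0303  0.14  ]
    [ 0.4649 -0.1777  0.14  ]
    [ 0.4353 -0.1295  0.14  ]
stand 0.55 9800 ((348.3957214355469, 178.0532989501953), (103.04151916503906, 113.99549865722656), 78.87081146240234)
    [0.7144 0.1595 0.02  ]
    [ 0.7843 -0.1771  0.02  ]
    [ 0.4765 -0.2262  0.02  ]
    [0.4115 0.0962 0.02  ]
module_dot 0.74 209 ((354.79998779296875, 207.6000213623047), (14.310833930969238, 15.20526123046875), 63.43495178222656)
    [ 0.5122 -0.0254  0.03  ]
    [ 0.5323 -0.0649  0.03  ]
    [ 0.4949 -0.0828  0.03  ]
    [ 0.475  -0.0436  0.03  ]
module_dot 0.52 216 ((347.79998779296875, 260.9000244140625), (15.652474403381348, 14.310833930969238), 26.56505012512207)
    [ 0.3431 -0.0042  0.03  ]
    [ 0.379  -0.0224  0.03  ]
    [ 0.3596 -0.0617  0.03  ]
    [ 0.32
[... 440 characters left out ...]
39 0.03  ]
    [0.6111 0.3463 0.03  ]
solder_reel 0.63 333 ((454.0000305175781, 149.49998474121094), (17.677669525146484, 21.920310974121094), 45.0)
    [ 0.6764 -0.3094  0.02  ]
    [ 0.7245 -0.3577  0.02  ]
    [ 0.6858 -0.3927  0.02  ]
    [ 0.6381 -0.3444  0.02  ]
screwdriver 0.59 327 ((390.5, 264.5), (58.99999237060547, 8.999998092651367), 90.0)
    [ 0.4268 -0.1451  0.01  ]
    [ 0.4269 -0.1711  0.01  ]
    [ 0.2601 -0.1666  0.01  ]
    [ 0.26   -0.1412  0.01  ]
screwdriver 0.45 41 ((458.50006103515625, 201.0000457763672), (6.363960266113281, 6.363960266113281), 45.0)
    [ 0.5274 -0.3462  0.01  ]
    [ 0.5409 -0.36    0.01  ]
    [ 0.5275 -0.3724  0.01  ]
    [ 0.5141 -0.3586  0.01  ]
```

View pics/t1b.png

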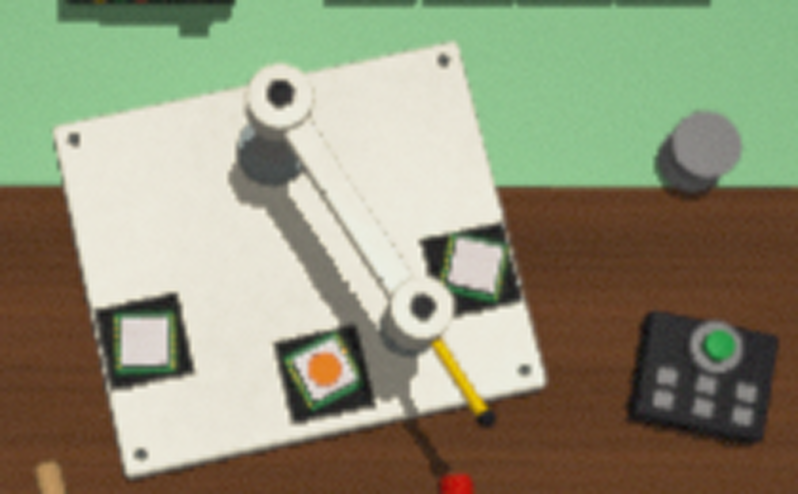

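```bash
python3 - <<'E'
from h import *
np.set_printoptions(precision=4,suppress=True)
im=cv2.imread('pics/t1.png')
f=lambda x,y,z: ray('top',((x+.5)/3.8-.5+270,(y+.5)/3.8-.5+110),z)
C=np.array([f(55,128,.02),f(457,43,.02),f(547,383,.02),f(130,478,.02)])[:,:2]
L=np.array([[60,165],[60,-165],[-225,-165],[-225,165]])/1e3
a=L-L.mean(0);b=C-C.mean(0);U,S,V=np.linalg.svd(a.T@b);R=(U@V).T
p=C.mean(0)-R@L.mean(0);print('pivot plate',p,'yaw',np.arctan2(R[1,0],R[0,0]),'res',C-(L@R.T+p))
for z in (.155,.165,.17):print('pivot top',z,f(280,93,z))
h=f(423,306,.168);b=f(486,418,.14);print('head',h,'ball',b)
d=np.array([.5058,-.0547])
for q in (p,f(280,93,.165)[:2]):
    ang=lambda X:np.arctan2(*(X-q)[::-1])
    print(np.linalg.norm(h[:2]-q),np.linalg.norm(b[:2]-q),np.linalg.norm(d-q),[np.unwrap([0,ang(X)])[1]%6.283 for X in (h[:2],b[:2],d)])
E
```

```text
pivot plate [ 0.6781 -0.0171] yaw 0.22320844659071748 res [[-0.0007 -0.0026]
 [-0.003   0.0015]
 [ 0.0023  0.0029]
 [ 0.0014 -0.0018]]
pivot top 0.155 [ 0.6809 -0.0159  0.155 ]
pivot top 0.165 [ 0.6774 -0.0154  0.165 ]
pivot top 0.17 [ 0.6756 -0.0152  0.17  ]
head [ 0.5264 -0.1107  0.168 ] ball [ 0.4543 -0.156   0.14  ]
0.178283413443425 0.26343582192068066 0.17635623024552108 [np.float64(3.6941347898840795), np.float64(3.6967243358875255), np.float64(3.356229766966708)]
0.17856526385071145 0.2637193785442298 0.1760165833023163 [np.float64(3.704373576648499), np.float64(3.7036542877083147), np.float64(3.3665426580055366)]
```

View pics/w1.png

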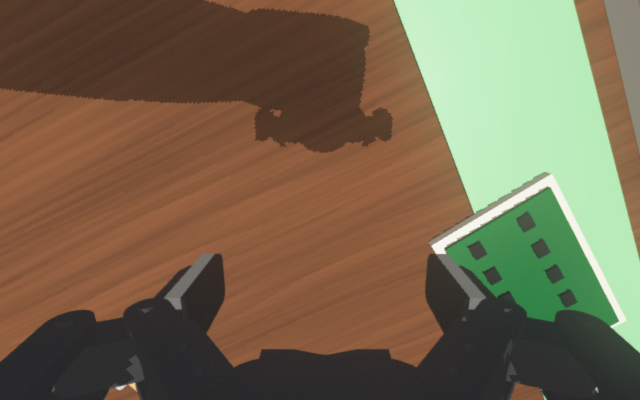

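```bash
python3 - <<'E'
from h import *
np.set_printoptions(precision=4,suppress=True)
s=telemetry.observe();p=vision.camera_params('wrist');R=s['ee_rot']
print(R.T@(np.array(p['origin'])-s['eef_pos']));print(R.T@np.array(p['rotation']),p['fx'],ctrl.hold_point_z)
for n,cams in (('shutter_top',('top','scene')),('rod_mid',('top','scene')),('solder_reel',('top',))):
    for c in cams:
        for r in models.mark_of(n,c)[:3]: print(n,c,r['conf'],r['at'])
E
```

```text
[-0.002  -0.0665 -0.1425]
[[ 1.      0.0003 -0.0001]
 [-0.0002  0.9661  0.2583]
 [ 0.0001 -0.2583  0.9661]] 336.35740512721236 0.0187
shutter_top top 0.38 [460.3, 200.3]
shutter_top scene 0.59 [232.9, 178.5]
shutter_top scene 0.46 [414.1, 293.8]
rod_mid top 0.7 [390.6, 207.9]
rod_mid scene 0.98 [279.0, 173.4]
rod_mid scene 0.61 [295.5, 180.9]
solder_reel top 0.71 [450.8, 149.6]
```

send_rows([
  [[0,0,-8,-33,37,0,1],[0,0,-16,-66,74,0,1],[0,0,-24,-99,111,0,1],[0,0,-32,-132,148,0,1],[0,0,-40,-165,185,0,1]],
])

```text
time_s: 1.85
eef_pos: [0.3131, 0.2673, 0.2316]
ee_rot: [[-0.208, 0.978, 0.001], [0.978, 0.208, 0.0], [0.0, 0.001, -1.0]]
ft_force: [1.5, 0.4, -0.4]
finger_gap: 0.0123
```

```bash
cat >> h.py <<'E'
def togo(X,yawy=None):
    s=telemetry.observe();R=s['ee_rot'];d=R.T@(np.array(X)-s['eef_pos'])*1000
    print('t',s['time_s'],'pos',s['eef_pos'],'F',s['ft_force'],'gap',s['finger_gap'],'shift mm',d)
    if yawy is not None:
        y=yawy;T=np.array([[-np.sin(y),np.cos(y),0],[np.cos(y),np.sin(y),0],[0,0,-1.]])
        print('turn deg',np.degrees(cv2.Rodrigues(R.T@T)[0].ravel()))
np.set_printoptions(precision=4,suppress=True)
E
python3 -c "
from h import *
togo((.503,-.179,.231),.389)"
```

```text
t 1.85 pos [0.3131 0.2673 0.2316] F [ 1.4654  0.3763 -0.3989] gap 0.01228103529667467 shift mm [-476.0108   93.0563    0.5898]
turn deg [  0.0469  -0.0005 -10.3024]
```

send_rows([
  [[0,0,-4,-48,9,0,1],[0,0,-8,-96,18,0,1],[0,0,-10,-144,27,0,1],[0,0,-10,-192,36,0,1],[0,0,-10,-240,45,0,1]],
])

```text
time_s: 2.35
eef_pos: [0.4075, 0.04, 0.2319]
ee_rot: [[-0.374, 0.927, 0.002], [0.927, 0.374, 0.0], [-0.0, 0.002, -1.0]]
ft_force: [1.6, 0.3, 0.2]
finger_gap: -0.0001
```

```bash
python3 -c "
from h import *
togo((.503,-.179,.231),.389)"
```

```text
t 2.35 pos [0.4075 0.04   0.2319] F [1.5584 0.2676 0.18  ] gap -8.084532533842354e-05 shift mm [-238.8007    6.6448    1.0124]
turn deg [ 0.1264  0.023  -0.3086]
```

send_rows([
  [[0,0,0,-48,1,0,1],[0,0,0,-96,2,0,1],[0,0,0,-144,4,0,1],[0,0,0,-192,5,0,1],[0,0,0,-239,7,1,1]],
])

```text
time_s: 2.85
eef_pos: [0.5039, -0.1813, 0.2313]
ee_rot: [[-0.374, 0.928, 0.003], [0.928, 0.374, 0.0], [-0.001, 0.003, -1.0]]
ft_force: [0.1, 1.7, 0.6]
finger_gap: 0.0001
```

```bash
python3 - <<'E'
from h import *
togo((.503,-.179,.125),.389)
im=snap('wrist','w2.png')
for n,z in (('rod_mid',.14),('lens',.09),('module_dot',.02),('camera_arm',.14)):
    for r in models.mark_of(n,'wrist')[:2]: print(n,r['conf'],r['at'],ray('wrist',r['at'],z))
E
```

```text
t 2.85 pos [ 0.5039 -0.1813  0.2313] F [0.1132 1.7228 0.6327] gap 8.277126862637678e-05 shift mm [  2.5766  -0.3244 106.2648]
turn deg [ 0.1682  0.0559 -0.3522]
rod_mid 0.61 [390.8, 199.0] [ 0.479  -0.1444  0.14  ]
lens 0.72 [388.1, 245.2] [ 0.5258 -0.1115  0.09  ]
module_dot 0.92 [504.9, 91.1] [ 0.3537 -0.0463  0.02  ]
module_dot 0.75 [430.9, 220.2] [ 0.5024 -0.0543  0.02  ]
```

View pics/w2.png

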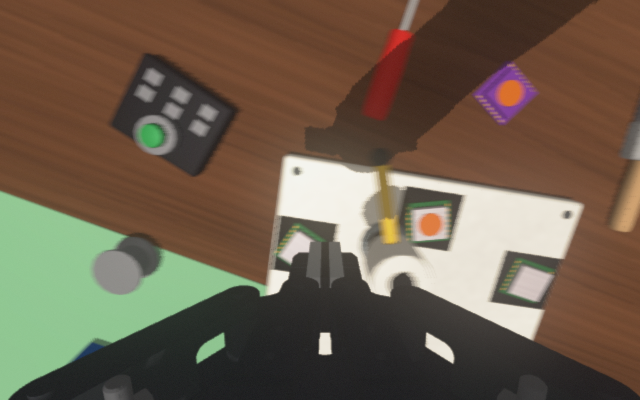

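The wrist view shows the rod at about (387,200), the orange dot at (431,224) and the green button at (152,135). This agrees with the top view.

```bash
python3 - <<'E'
from h import *
im=cv2.imread('pics/w2.png')
hsv=cv2.cvtColor(im,cv2.COLOR_BGR2HSV)
for n,(x0,y0,x1,y1),lo,hi,z in (('dot',(410,205,455,240),(3,140,140),(20,255,255),.032),('green',(130,115,175,155),(40,80,60),(90,255,255),.046)):
    ys,xs=np.nonzero(cv2.inRange(hsv[y0:y1,x0:x1],lo,hi));c=(xs.mean()+x0,ys.mean()+y0);print(n,len(xs),c,ray('wrist',c,z))
E
```

```text
dot 326 (np.float64(430.0153374233129), np.float64(224.13496932515338)) [ 0.5046 -0.0572  0.032 ]
green 471 (np.float64(151.46072186836517), np.float64(135.15711252653927)) [ 0.5211 -0.3502  0.046 ]
```

send_rows([
  [[0,0,0,2,0,30,1],[0,0,0,2,0,60,1],[0,0,0,2,0,85,1],[0,0,0,2,0,106,1],[0,0,0,2,0,106,1]],
])

```text
time_s: 3.6
eef_pos: [0.4998, -0.1741, 0.1217]
ee_rot: [[-0.376, 0.927, -0.004], [0.927, 0.376, 0.005], [0.006, -0.002, -1.0]]
ft_force: [-1.3, -0.2, -0.1]
finger_gap: -0.0
```

```bash
python3 - <<'E'
from h import *
togo((.503,-.179,.125),.389)
im=snap('wrist','w3.png')
for n,z in (('rod_mid',.14),('lens',.09)):
    for r in models.mark_of(n,'wrist')[:2]: print(n,r['conf'],r['at'],ray('wrist',r['at'],z))
E
```

```text
t 3.6 pos [ 0.4998 -0.1741  0.1217] F [-1.2552 -0.218  -0.1154] gap -4.652628355088794e-05 shift mm [-5.7455  1.1058 -3.3095]
turn deg [-0.1413 -0.3364 -0.2171]
rod_mid 0.95 [418.9, 268.6] [ 0.4827 -0.1419  0.14  ]
```

View pics/w3.png

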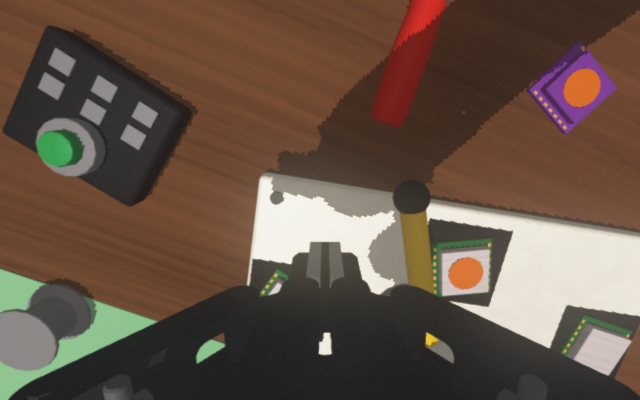

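send_rows([
  [[0,0,0,7,-1,-3,1],[0,0,0,14,-2,-3,1],[0,0,0,20,-3,-3,1],[0,0,0,25,-4,-3,1],[0,0,0,30,-5,-3,1]],
])

```text
time_s: 4.25
eef_pos: [0.4874, -0.1503, 0.1301]
ee_rot: [[-0.375, 0.927, 0.005], [0.927, 0.375, -0.0], [-0.002, 0.004, -1.0]]
ft_force: [1.0, -1.0, 1.3]
finger_gap: -0.0002
```

```bash
python3 - <<'E'
from h import *
togo((.452,-.083,.125),.389)
im=snap('wrist','w4.png')
for n,z in (('rod_mid',.14),):
    for r in models.mark_of(n,'wrist')[:2]: print(n,r['conf'],r['at'],ray('wrist',r['at'],z))
E
```

```text
t 4.25 pos [ 0.4874 -0.1503  0.1301] F [ 1.0109 -0.953   1.3441] gap -0.0001685320284235757 shift mm [75.655  -7.6399  4.8842]
turn deg [ 0.2514  0.1293 -0.2615]
rod_mid 0.63 [366.8, 264.6] [ 0.4754 -0.1356  0.14  ]
```

View pics/w4.png

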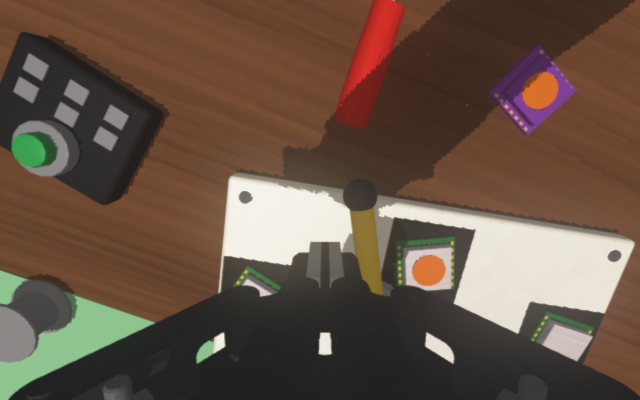

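The rod (360–378, 200–290) is now right beside the finger at (325,250). The push can go on.

send_rows([
  [[0,0,0,8,-2,4,1],[0,0,0,17,-4,4,1],[0,0,0,27,-6,4,1],[0,0,0,37,-8,4,1],[0,0,0,46,-8,4,1]],
])

```text
time_s: 4.85
eef_pos: [0.4614, -0.1094, 0.1254]
ee_rot: [[-0.375, 0.927, 0.003], [0.927, 0.375, 0.001], [-0.001, 0.003, -1.0]]
ft_force: [-0.1, -0.2, -0.3]
finger_gap: 0.0
```

```bash
cat > look.py <<'E'
from h import *
import sys
togo((.452,-.083,.125),.389)
k=sys.argv[1]
im=snap('wrist','w%s.png'%k); 
for n,z in (('rod_mid',.14),):
    for r in models.mark_of(n,'wrist')[:2]: print(n,r['conf'],r['at'],ray('wrist',r['at'],z))
snap('top','t%s.png'%k)
for n,z in (('rod_mid',.14),('lens',.09)):
    for r in models.mark_of(n,'top')[:2]: print('top',n,r['conf'],r['at'],ray('top',r['at'],z))
E
python3 look.py 5
```

```text
t 4.85 pos [ 0.4614 -0.1094  0.1254] F [-0.096  -0.2362 -0.2707] gap 1.4450768950726082e-06 shift mm [27.9687  1.2285  0.4311]
turn deg [ 0.1653  0.0355 -0.2401]
top rod_mid 0.55 [370.0, 219.4] [ 0.4546 -0.0847  0.14  ]
top lens 0.73 [363.9, 201.3] [ 0.5113 -0.0746  0.09  ]
```

View pics/w5.png

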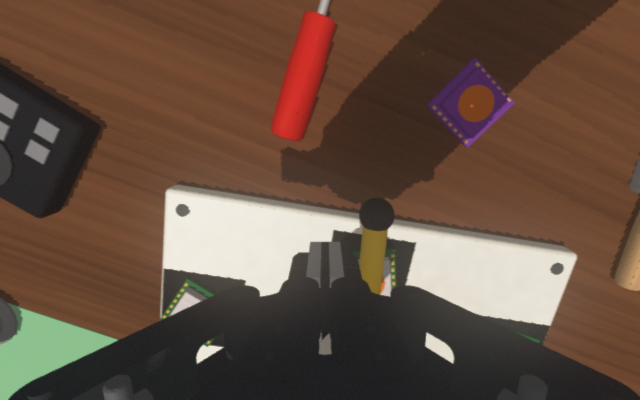

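```bash
python3 - <<'E'
from h import *
P=np.array([.678,-.0163])
b=ray('wrist',(377,213),.14);print(b,np.arctan2(*(b[:2]-P)[::-1])%6.2832,np.linalg.norm(b[:2]-P))
im=cv2.imread('pics/t5.png');cv2.imwrite('pics/t5b.png',cv2.resize(im[110:240,270:480],None,fx=3.8,fy=3.8,interpolation=cv2.INTER_CUBIC))
E
```

```text
[ 0.4271 -0.1023  0.14  ] 3.471862006435127 0.2652575425197416
```

View pics/t5b.png

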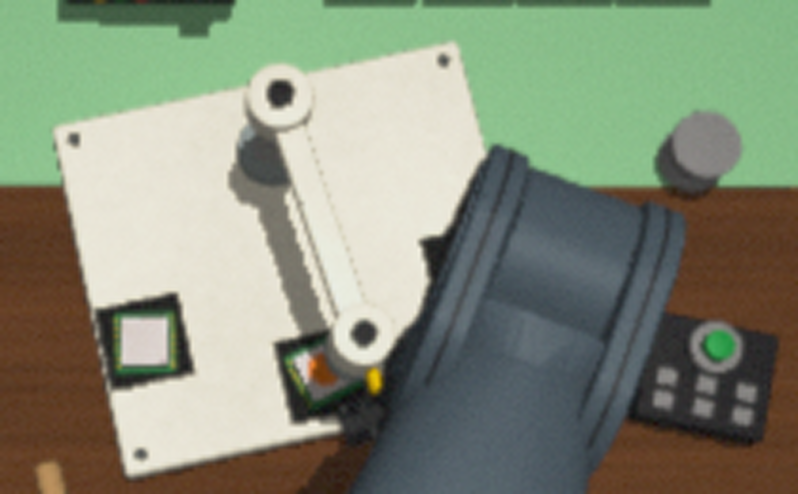

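Arm angle is 3.472 rad against a target of about 3.367. That leaves roughly 25 mm at the rod, so I'll push 20 mm of it slowly and then look.

send_rows([
  [[0,0,0,5,0,0,1],[0,0,0,10,0,0,1],[0,0,0,14,0,0,1],[0,0,0,18,0,0,1],[0,0,0,20,0,0,1]],
])

```text
time_s: 5.6
eef_pos: [0.4545, -0.0912, 0.1256]
ee_rot: [[-0.376, 0.927, 0.003], [0.927, 0.376, 0.0], [-0.001, 0.003, -1.0]]
ft_force: [1.0, -1.2, 0.5]
finger_gap: -0.0002
```

```bash
python3 look.py 6; python3 - <<'E'
from h import *
im=cv2.imread('pics/t6.png');cv2.imwrite('pics/t6b.png',cv2.resize(im[110:240,270:480],None,fx=3.8,fy=3.8,interpolation=cv2.INTER_CUBIC))
E
```

```text
t 5.6 pos [ 0.4545 -0.0912  0.1256] F [ 0.9806 -1.1874  0.5276] gap -0.00023248919182817572 shift mm [8.5024 0.7732 0.6196]
turn deg [ 0.1921  0.0491 -0.2066]
rod_mid 0.61 [370.8, 288.4] [ 0.4506 -0.0721  0.14  ]
top rod_mid 0.64 [365.6, 221.2] [ 0.4498 -0.0732  0.14  ]
top lens 0.58 [357.8, 202.5] [ 0.5079 -0.0578  0.09  ]
```

View pics/w6.png

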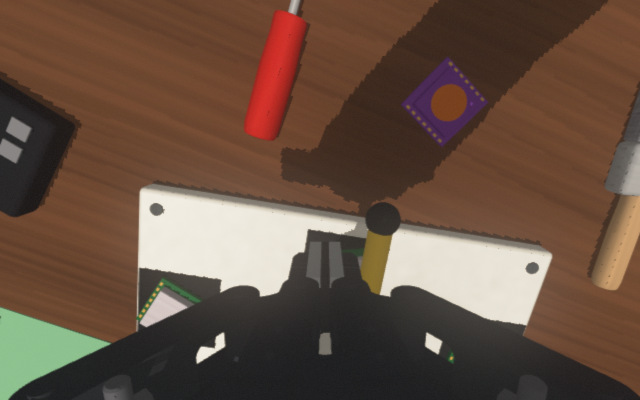

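View pics/t6b.png

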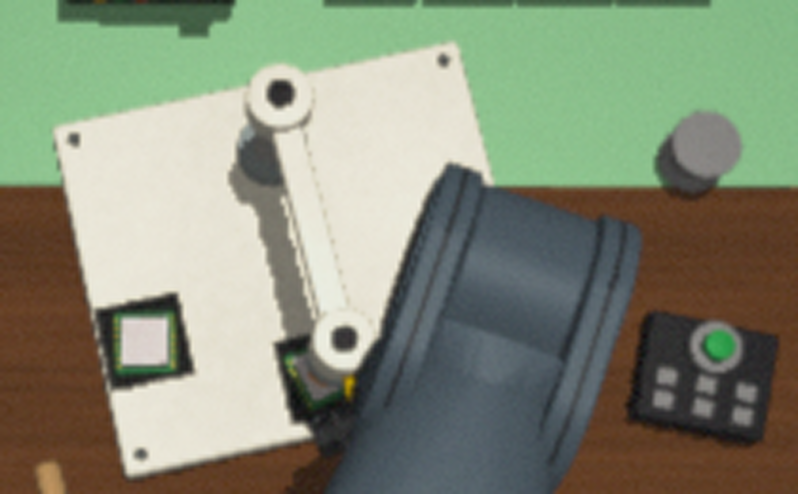

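```bash
python3 - <<'E'
from h import *
P=np.array([.678,-.0163]);A=lambda b:(b,np.arctan2(*(b[:2]-P)[::-1])%6.2832,np.linalg.norm(b[:2]-P))
f=lambda x,y,z: ray('top',((x+.5)/3.8-.5+270,(y+.5)/3.8-.5+110),z)
print(A(ray('wrist',(383,217),.14)));print(A(f(344,338,.168)));print(A(np.array([.5052,-.056])), proj('top',(.5052,-.056,.168)),proj('top',(.5026,-.0567,.168)))
E
```

```text
(array([ 0.4199, -0.0808,  0.14  ]), np.float64(3.386339084477173), np.float64(0.2660675613328697))
(array([ 0.5043, -0.0573,  0.168 ]), np.float64(3.373317319610216), np.float64(0.17850168372803848))
(array([ 0.5052, -0.056 ]), np.float64(3.367433884476689), np.float64(0.1773018048413496)) [359.6467 198.2186] [359.9338 199.2213]
```

Lens is within about 1–3 mm of the target. I'll nudge 3 mm more at the rod and back away.

send_rows([
  [[0,0,0,2,0,0,1],[0,0,0,3,0,0,1],[0,0,0,-5,0,0,1],[0,0,0,-20,-2,0,1],[0,0,0,-45,-4,0,1]],
])

```text
time_s: 6.35
eef_pos: [0.4675, -0.1351, 0.1253]
ee_rot: [[-0.377, 0.926, 0.002], [0.926, 0.377, 0.001], [0.0, 0.003, -1.0]]
ft_force: [0.3, -0.5, -0.5]
finger_gap: -0.0
```

send_rows([
  [[0,0,0,-40,0,0,1],[0,0,0,-80,0,-10,1],[0,0,0,-120,0,-10,1],[0,0,0,-130,0,-10,1],[0,0,0,-130,0,-10,1]],
])

```text
time_s: 6.85
eef_pos: [0.5164, -0.2578, 0.1345]
ee_rot: [[-0.374, 0.927, 0.001], [0.927, 0.374, 0.002], [0.001, 0.002, -1.0]]
ft_force: [0.5, -0.2, -0.5]
finger_gap: 0.0002
```

```bash
python3 look.py 7; python3 - <<'E'
from h import *
togo((.5215,-.349,.13),.389)
im=cv2.imread('pics/t7.png');cv2.imwrite('pics/t7b.png',cv2.resize(im[110:240,270:480],None,fx=3.8,fy=3.8,interpolation=cv2.INTER_CUBIC))
E
```

```text
t 6.85 pos [ 0.5164 -0.2578  0.1345] F [ 0.4622 -0.2023 -0.5263] gap 0.00020167723631524237 shift mm [186.2058   5.7612   9.6953]
turn deg [ 0.1059 -0.0549 -0.3021]
top rod_mid 0.58 [368.1, 223.3] [ 0.4444 -0.0796  0.14  ]
top lens 0.71 [356.0, 205.7] [ 0.499  -0.0528  0.09  ]
t 7.1 pos [ 0.5161 -0.2543  0.1353] F [ 0.4058 -0.323  -0.3095] gap 0.0001703658376403221 shift mm [-89.6935 -30.8608   5.194 ]
turn deg [ 0.1349 -0.049  -0.0586]
```

View pics/w7.png

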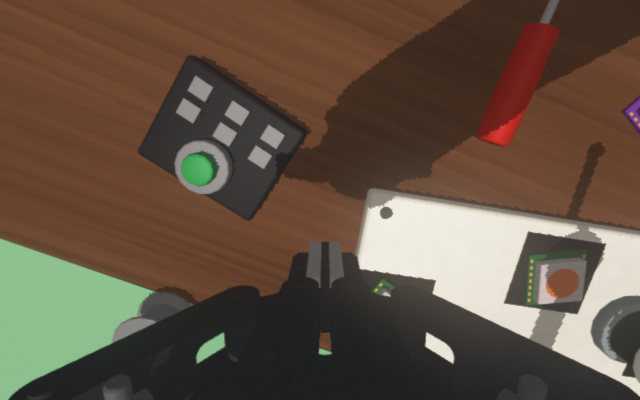

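View pics/t7b.png

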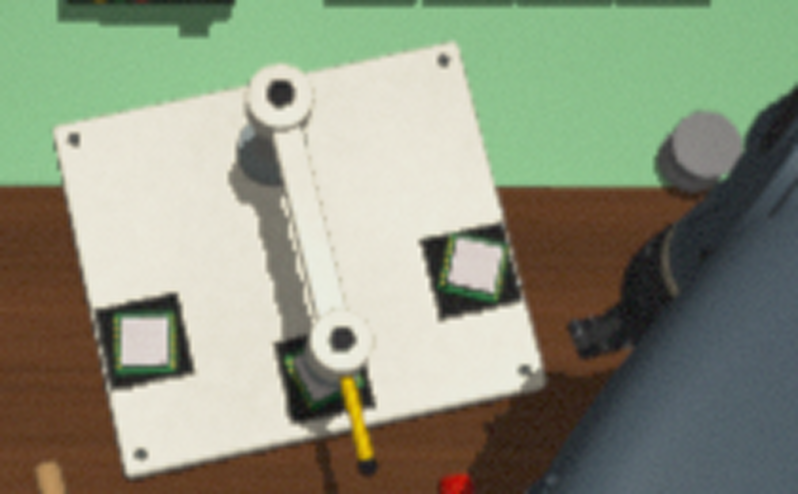

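```bash
python3 - <<'E'
from h import *
P=np.array([.678,-.0163]);A=lambda b:(b,np.arctan2(*(b[:2]-P)[::-1])%6.2832,np.linalg.norm(b[:2]-P))
f=lambda x,y,z: ray('top',((x+.5)/3.8-.5+270,(y+.5)/3.8-.5+110),z)
print(A(f(342,338,.168)));print(A(f(367,466,.14)))
im=cv2.imread('pics/w7.png');hsv=cv2.cvtColor(im,cv2.COLOR_BGR2HSV)
x0,y0,x1,y1=165,140,235,200
ys,xs=np.nonzero(cv2.inRange(hsv[y0:y1,x0:x1],(40,80,60),(90,255,255)));c=(xs.mean()+x0,ys.mean()+y0);b=ray('wrist',c,.046);print(len(xs),c,b)
togo((b[0],b[1],.10))
E
```

```text
(array([ 0.5043, -0.056 ,  0.168 ]), np.float64(3.3659852784263444), np.float64(0.17820271270221089))
(array([ 0.421 , -0.0744,  0.14  ]), np.float64(3.3638710891492045), np.float64(0.26343671103061345))
950 (np.float64(198.4894736842105), np.float64(168.57473684210527)) [ 0.5211 -0.3472  0.046 ]
t 7.1 pos [ 0.5161 -0.2543  0.1353] F [ 0.4058 -0.323  -0.3095] gap 0.0001703658376403221 shift mm [-87.8785 -30.5939  35.1962]
```

Arm angle now measures 3.365 against 3.367, so it is aimed. The finger is clear of it. Next I move above the button at (0.521, -0.348).

send_rows([
  [[0,0,0,-30,-10,0,1],[0,0,0,-60,-20,10,1],[0,0,0,-88,-31,30,1],[0,0,0,-88,-31,50,1],[0,0,0,-88,-31,65,1]],
])

```text
time_s: 7.6
eef_pos: [0.5202, -0.3467, 0.0688]
ee_rot: [[-0.378, 0.926, 0.001], [0.926, 0.378, 0.003], [0.002, 0.002, -1.0]]
ft_force: [0.4, 0.5, 0.4]
finger_gap: 0.0002
```

```bash
python3 - <<'E'
from h import *
togo((.5215,-.348,.046))
snap('wrist','w8.png');togo((.5215,-.348,.046))
E
```

```text
t 7.6 pos [ 0.5202 -0.3467  0.0688] F [0.3726 0.5346 0.3829] gap 0.00022802410938248702 shift mm [-1.7603  0.6829 22.8087]
t 7.65 pos [ 0.5189 -0.345   0.0658] F [-0.3915  0.1764 -1.9777] gap -1.7494278048419015e-05 shift mm [-3.8961  1.2937 19.784 ]
```

View pics/w8.png

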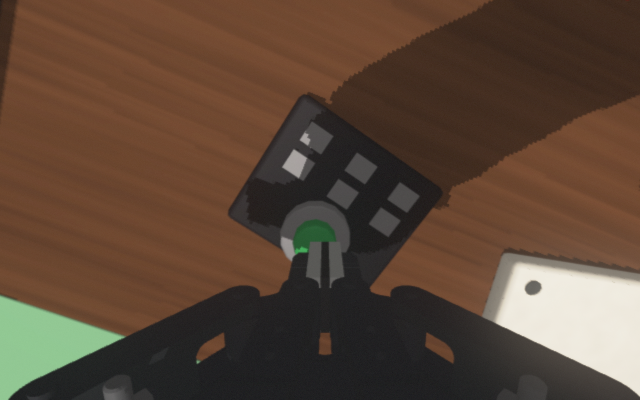

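The finger is about 4 mm right of the button centre: button at (315,238), fingertip at (325,245). I'll correct this and press.

send_rows([
  [[0,0,0,-4,1,5,1],[0,0,0,-4,1,11,1],[0,0,0,-4,1,16,1],[0,0,0,-4,1,21,1],[0,0,0,-4,1,24,1]],
])

```text
time_s: 8.15
eef_pos: [0.5219, -0.3482, 0.0423]
ee_rot: [[-0.379, 0.925, -0.002], [0.925, 0.379, 0.006], [0.006, 0.001, -1.0]]
ft_force: [0.1, 0.0, 2.8]
finger_gap: -0.0002
```

```bash
python3 - <<'E'
from h import *
togo((.5215,-.348,.040))
snap('wrist','w9.png');togo((.5215,-.348,.040))
E
```

```text
t 8.15 pos [ 0.5219 -0.3482  0.0423] F [0.1345 0.0383 2.7648] gap -0.0001624297784724339 shift mm [ 0.2689 -0.291   2.3172]
t 8.2 pos [ 0.5218 -0.3481  0.042 ] F [ 0.0566 -0.1068  3.422 ] gap 0.00027653047367515594 shift mm [ 0.2326 -0.2485  1.9812]
```

View pics/w9.png

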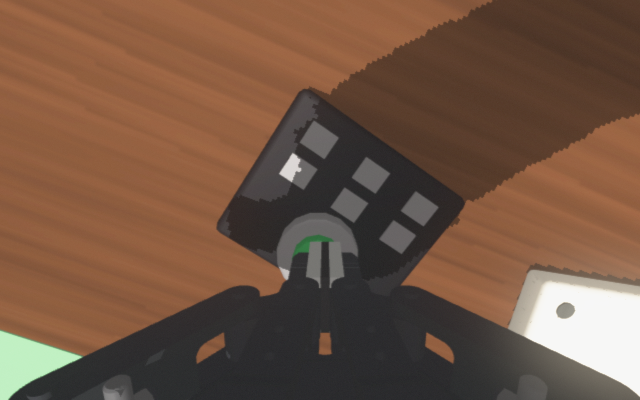

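The finger is on the button, which is partly down (about 3 N). I'll push 2–4 mm more to the bottom stop.

send_rows([
  [[0,0,0,0,0,1,1],[0,0,0,0,0,2,1],[0,0,0,0,0,3,1],[0,0,0,0,0,3.5,1],[0,0,0,0,0,3.5,1]],
])

```text
time_s: 8.7
eef_pos: [0.5219, -0.3482, 0.04]
ee_rot: [[-0.379, 0.925, -0.001], [0.925, 0.379, 0.005], [0.005, 0.001, -1.0]]
ft_force: [-1.9, 3.2, 7.6]
finger_gap: -0.0
```

```bash
python3 - <<'E'
from h import *
togo((.5215,-.348,.040))
snap('wrist','w10.png');togo((.5215,-.348,.040))
E
```

```text
t 8.7 pos [ 0.5219 -0.3482  0.04  ] F [-1.9327  3.1969  7.5817] gap -2.38408228972241e-05 shift mm [ 0.3082 -0.3033  0.0261]
t 8.75 pos [ 0.5219 -0.3482  0.0401] F [-2.0313  2.1978  6.6731] gap 0.00038086236084682214 shift mm [ 0.3503 -0.2908  0.0659]
```

The button is fully down: z 0.040 m and 7 N, above the 4 N needed. Releasing.

send_rows([
  [[0,0,0,0,0,-8,1],[0,0,0,0,0,-25,1],[0,0,0,0,0,-60,1],[0,0,0,-20,-10,-100,1],[0,0,0,-50,-30,-140,1]],
])

```text
time_s: 9.25
eef_pos: [0.5144, -0.403, 0.1783]
ee_rot: [[-0.382, 0.924, -0.001], [0.924, 0.382, 0.006], [0.006, 0.001, -1.0]]
ft_force: [0.6, -1.4, 0.6]
finger_gap: -0.0
```

send_rows([
  [[0,0,0,-40,-20,-10,1],[0,0,0,-60,-40,-10,1],[0,0,0,-60,-40,-10,1],[0,0,0,-60,-40,-10,1],[0,0,0,-60,-40,-10,1]],
])

```text
time_s: 9.75
eef_pos: [0.5005, -0.4728, 0.1873]
ee_rot: [[-0.383, 0.924, -0.002], [0.924, 0.383, 0.007], [0.007, 0.001, -1.0]]
ft_force: [0.0, 0.4, -0.1]
finger_gap: -0.0001
```

```bash
python3 look.py 11; python3 - <<'E'
from h import *
im=cv2.imread('pics/t11.png');cv2.imwrite('pics/t11b.png',cv2.resize(im[110:240,270:480],None,fx=3.8,fy=3.8,interpolation=cv2.INTER_CUBIC))
E
```

```text
t 9.75 pos [ 0.5005 -0.4728  0.1873] F [ 0.0095  0.4284 -0.0705] gap -8.340261994792821e-05 shift mm [378.2384 104.315   65.1301]
turn deg [ 0.0744 -0.4134  0.2171]
top rod_mid 0.79 [363.8, 225.0] [ 0.4399 -0.0684  0.14  ]
top rod_mid 0.6 [464.3, 201.4] [ 0.5029 -0.3312  0.14  ]
top lens 0.55 [356.2, 204.6] [ 0.502  -0.0534  0.09  ]
top lens 0.3 [449.8, 151.2] [ 0.6542 -0.3161  0.09  ]
```

View pics/t11b.png

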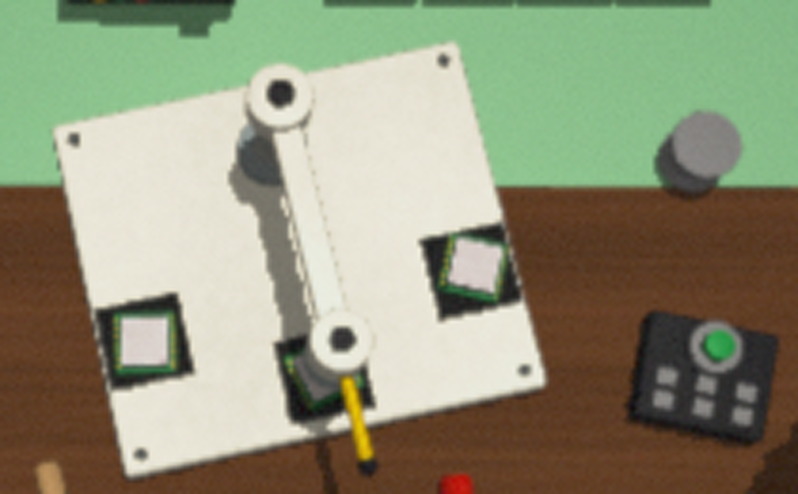

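View pics/w11.png

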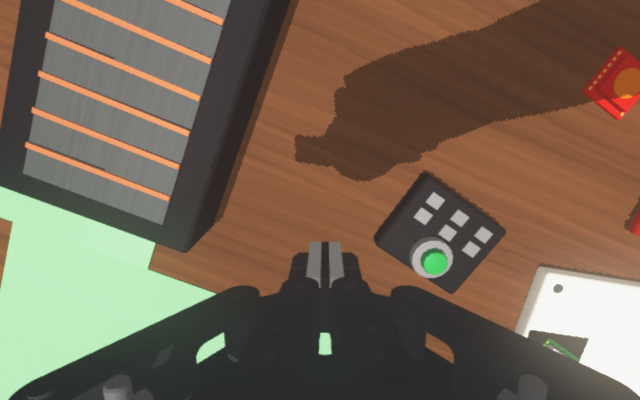

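The camera head is still at (342,338) in the crop, the other modules have not moved, the button is up, and the robot is clear of everything. Handing in.

```bash
python3 -c "
from h import *
print(ctrl.finish_job())"
```

```text
the job is handed in; nothing more can be done
None
```

I pushed the yellow rod with the closed fingertip, in slow steps, until the lens was over the module with the orange dot. After backing off, I pressed the green button to its stop, let it go, moved clear and handed the job in. `ctrl.finish_job()` reports no verdict.

- **Aim:** the camera arm measured about 3.365 rad against a target of 3.367 rad, with the lens within about 1–2 mm of the dot in the top picture. In the last top picture, taken after the button press, the head was in the same place. The trained network's lens point was about 4 mm off the dot, still inside the 12 mm limit.
- **Push force:** the readings at the end of each pushing move were no more than about 2 N. I did not see the force between those readings.
- **Button:** the fingertip reached 40 mm over the bench with about 7 N, which is 6 mm of travel. In the last top picture the button looks as it did before the press.
- **Everything else:** the two plain modules look unmoved in the top picture. The dot module is mostly hidden under the camera head there. I did not re-measure the loose items on the bench, but the arm passed well above them.

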